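# Lay out the tip-fitting station

### The job

Lay out the tip-fitting station on the plywood board: stand the tall top in the middle of the low square block and the short top in the middle of the high round block, points up, so that both points come level. Set the dish of tips, without tipping it, midway between the two blocks and in line with them, and the brass weight right behind the dish, midway between the dish and the board's back edge; lay the steel driver to the right of the right-hand block, level with it and midway between it and the board's right edge, pointing straight front to back (either end forward). Left, right and behind are as seen from the robot; do not push the glue jar or the sanding block out of place.

Things in the scene. Friction and masses are not known exactly. Their poses are not given: they have to be found in the camera images.
- board: Plywood board fixed on the counter, 190 mm front to back (x), 360 mm side to side (y), 12 mm thick. Origin at the centre of its underside; x points to its back, away from the robot, y to its left, z up. Two tapping blocks are fixed on it, centres at x = -20 mm: one at y = +130 mm (left-hand), one at y = -50 mm (right-hand); which is which changes.
- low_block: Low square hardwood tapping block, 64 x 64 x 16 mm high, with a thin cork face, fixed on the board square to it. Origin at the centre of its underside, on the board; z up, its top is at z = 16 mm.
- high_block: High round turned hardwood tapping block, 64 mm in diameter and 40 mm high, with a thin cork face, fixed on the board. Origin at the centre of its underside, on the board; z up, its top is at z = 40 mm.
- tall_top: Tall slim turned wooden spinning top with red rings, not yet tipped, standing upside down on its flat crown (32 mm in diameter) with its point up. 80 mm high; straight belly 44 mm in diameter from 14 to 38 mm above the crown, then tapering to a 10 mm blunt end. Origin at the centre of the crown's face, z up towards the point. About 65 g. Stands on the counter beside the board.
- short_top: Short squat turned wooden spinning top with red rings, not yet tipped, standing upside down on its flat crown (40 mm in diameter) with its point up. 56 mm high; straight belly 54 mm in diameter from 11 to 32 mm above the crown, then tapering to a 10 mm blunt end. Origin at the centre of the crown's face, z up towards the point. About 70 g. Stands on the counter beside the board.
- dish: Small round blue ceramic dish holding little steel tips that stay in it while it is upright. 58 mm outside diameter over nearly all its height, 30 mm high, wall 3.5 mm. Origin at the centre of its underside, z up. About 110 g. Stands on the counter beside the board.
- driver: Steel tip driver (a hand punch) lying flat, turned any way, 100 mm long: a square knurled grip 16 x 16 x 60 mm, a 13 mm round head 12 mm long at one end and a 10 mm round hollow nose 28 mm long at the other. Origin at the underside, below the middle of the square grip; x along the tool towards its nose (ends at x = -42 and +58 mm), z up. About 150 g. Lies on the counter beside the board.
- weight: Round solid brass weight used for tapping, a plain cylinder 42 mm in diameter and 40 mm high with a fine groove near its top. Origin at the centre of its underside, z up. About 460 g. Stands on the counter beside the board.
- glue_jar: White jar of glue with a black cap, 52 mm in diameter, 70 mm high, not part of the job. Origin at the centre of its underside, z up. Stands on the counter beside the board.
- sanding_block: Cork sanding block, 68 x 42 x 28 mm high, faced with grey abrasive underneath, not part of the job. Origin at the centre of its underside, x along its length, z up. Lies on the counter beside the board.
Not all that is in view belongs to the job. What is shaped like the short_top but pink is not meant. There is more than one size of the weight; the job needs the smaller.

How it is judged:
At the end, for the whole second after the job is handed in: Each top upright on its block within 12 mm of its centre; dish and weight upright on the board within 15 mm (each board axis) of their midway places; driver flat on the board within 15 mm sideways, 25 mm front to back and 0.2 rad of its place; all released and at rest (horizontal distance between tall_top and low_block below 0.012 m and angle between each of tall_top, short_top, dish, weight's own z axis and vertical below 0.1 rad and z of tall_top in the frame of low_block between 0.012 and 0.02 m and horizontal distance between short_top and high_block below 0.012 m and z of short_top in the frame of high_block between 0.036 and 0.044 m and x of dish in the frame of board between -0.035 and -0.005 m and y of dish in the frame of board between 0.025 and 0.055 m and x of weight in the frame of board between 0.037 and 0.067 m and y of weight in the frame of board between 0.025 and 0.055 m and x of driver in the frame of board between -0.045 and 0.005 m and y of driver in the frame of board between -0.146 and -0.116 m and angle between the x axis of driver and the x axis of board, either way round below 0.2 rad and z of dish in the frame of board between 0.008 and 0.016 m and z of weight in the frame of board between 0.008 and 0.016 m and z of driver in the frame of board between 0.008 and 0.016 m and linear speed of each of tall_top, short_top, dish, weight, driver below 0.02 m/s and angular speed of each of tall_top, short_top, dish, weight, driver below 0.3 rad/s); the robot touches nothing.
It fails at once if the dish is tipped so far (more than 0.6 rad) that the tips would spill (angle between dish's own z axis and vertical above 0.6 rad).
It fails at once if the glue jar is pushed more than 25 mm from its place (distance of glue_jar from where it was at the start of the episode above 0.025 m).
It fails at once if the sanding block is pushed more than 25 mm from its place (distance of sanding_block from where it was at the start of the episode above 0.025 m).
It also fails if it takes over 128 s, if anything falls off the work surface, if the arm or the gripper's body presses on something with over 40 N, if the wrist force passes 120 N, or if a joint passes its speed limit or range.

### The arm

A 6-joint arm with a two-finger parallel gripper is mounted at the origin on the work surface. World frame = base frame: x ahead of the robot, y to its left, z up, the work surface at z = 0. Lengths are in m, angles in rad, forces in N, time in s.
With the tool pointing down it reaches from about 0.35 to 0.975 m from the base axis. Payload 4.9 kg.
Tool frame: the origin (TCP) lies midway between the tips of the shut fingers; the grasp point (between the pads) lies 19 mm behind it; z points along the fingers, y is the line along which they close (so a half turn about z gives the same grasp; the last joint's range is limited). The gripper opens to 85 mm and grips with 20 to 120 N. Pads are 22 mm wide; open, the fingers measure 114 mm over their backs; the gripper's body (76 mm by 85 mm) begins 54 mm behind the grasp point. The pads swing forward as they close: fully open they stand 13 mm farther back than shut.
Start: joints at [-1.353, 0.053, 1.613, -0, 1.476, -0.119], TCP at [0.207, -0.59, 0.231] pointing down, gripper open.
Joint ranges: [-3.01, 3.01], [-1.01, 2.22], [0.06, 2.58], [-1.02, 4.17], [0.09, 2.62], [-3.14, 3.14]. Speed limits (rad/s): [2.57, 2.57, 3.14, 3.14, 3.14, 3.14].

### API

Orientations are given as a unit quaternion [w, x, y, z].
In Python, from plant import * gives the robot as it stands.
- The arm moves only by the tool jog_arm, never from a script. Its argument "targets" is a list of rows, each a list of 3 entries, a list of its own where there are three numbers: the shift along the tool's x, y, z in units of 25 mm (1.0 is 25 mm), then the turn, a rotation vector about the tool's x, y, z in units of 8 degrees (1.0 is 8 degrees), then the opening in per cent of the stroke, from 0 (shut) to 100 (fully open). A call has 1 to 8 rows; each row is the pose to reach, as a shift and turn from the pose commanded when the call began, along the tool's axes at that moment; what a row does not reach only later rows make up. A row lasts 1/8 s, in which the tool goes at most 62.5 mm and 10.7 degrees, less where a joint would pass 70% of its speed; a pose out of reach is approached as far as the arm can. A call with a gripper value outside its range is refused whole. The fingers move at their own pace and stop on an object; the grip force is fixed at half the most. Time passes only in rows, so rows that repeat a pose let the fingers close. It gives the time, the measured TCP pose, the force, the opening and the grip force at its end, in the units of the state.
- state(): the state, without advancing time (a new reading comes with each control period).
- grab_frame(name): name is "side" or "top" or "wrist"; returns (picture, depth): 384x512x3 uint8, red, green, blue; 384x512 float32, m along the optical axis (not along the pixel's ray), 0 where there is no reading.
- camera_params(name): a dict with "fovy" (degrees; the focal length in pixels is half the picture's height over the tangent of half this angle, whatever the lens; pixels are square), "cx", "cy" (the principal point, pixels), "dist" ([k1, k2, p1, p2, k3] as OpenCV has them; the pictures are not rectified), "rvec" (rotation vector, rad) and "tvec" (3), from world to camera coordinates, as OpenCV has them; the wrist camera has in their place "hand_eye" (4x4, takes a point from camera to tool coordinates, whose origin is the TCP and whose axes are the flange's). Camera axes: x right, y down, z forward; pixel columns grow to the right and rows downward; lengths in m; the calibration is good to about 2 mm. A picture is of the moment at which its call begins: read the wrist's pose just before it. camera_params takes no time and is no camera call.
- job_done(): hands the job in; it is judged then, once.
The state is a dict: "time": time; "joint_pos": joint angles; "joint_vel": joint speeds; "joint_efforts": joint torques, N m; "tool_pos": TCP position; "tool_rot": TCP orientation; "contact_force": force on the tool from outside, world axes, zero at the start; "ft_torque": the same for the moment, N m; "gripper_width": opening from 0.0 (shut) to 1.0 (fully open); "grasp_force": force on a finger pad.
Only numpy, scipy, OpenCV 4.12 (cv2) and the standard library are available. Lean on these libraries where they do the work, as an engineer would, in place of code of your own. Each camera call takes 0.05 s, during which the arm holds its last target. There are 200 camera calls.

## Working session

There is one attempt and no reset: what is moved stays moved. The work goes in short steps, Python scripts to look and compute and a tool call to move; the robot and the scene stay as the last step left them, time stands still between calls to the robot, and variables do not carry over. Pictures are saved under pics/ and viewed, at most 14 in all, crops included, and the job is handed in when it is done.

Besides the shell and the picture viewer there is one more tool, called after "Request:" as name([rows], argument=value, ...), one row to a line, values as JSON. jog_arm: Moves the arm, as the interface text tells. Its arguments: {"type":"object","properties":{"targets":{"type":"array"}},"required":["targets"]}

```bash
ls; mkdir -p pics; cat > h.py <<'E'
import numpy as np, cv2
from plant import *
def K(n):
    p=camera_params(n); f=192/np.tan(np.radians(p["fovy"])/2)
    return np.array([[f,0,p["cx"]],[0,f,p["cy"]],[0,0,1.]]),np.array(p["dist"],float),p
def w2c(n,s=None):
    k,d,p=K(n)
    if "rvec" in p:
        R=cv2.Rodrigues(np.array(p["rvec"],float))[0]; return R,np.array(p["tvec"],float).ravel()
    from scipy.spatial.transform import Rotation as Ro
    q=s["tool_rot"]; T=np.eye(4); T[:3,:3]=Ro.from_quat([q[1],q[2],q[3],q[0]]).as_matrix(); T[:3,3]=s["tool_pos"]
    M=np.linalg.inv(T@np.array(p["hand_eye"])); return M[:3,:3],M[:3,3]
def ray(n,uv,z,s=None):
    "pixels onto plane z"
    k,d,p=K(n); R,t=w2c(n,s)
    x=cv2.undistortPoints(np.array(uv,float).reshape(-1,1,2),k,d)[:,0]
    D=np.c_[x,np.ones(len(x))]@R; C=-R.T@t
    return C+D*((z-C[2])/D[:,2])[:,None]
def cloud(n,depth,s=None):
    k,d,p=K(n); R,t=w2c(n,s)
    v,u=np.mgrid[:384,:512]
    x=cv2.undistortPoints(np.stack([u,v],-1).reshape(-1,1,2).astype(float),k,d)[:,0]
    P=np.c_[x,np.ones(len(x))]*depth.reshape(-1,1)
    return ((P-t)@R).reshape(384,512,3)
E
python3 - <<'E'
from h import *
for n in("top","side"):
    a,d=grab_frame(n); np.savez(f"{n}.npz",a=a,d=d)
    cv2.imwrite(f"pics/{n}0.png",cv2.resize(a[:,:,::-1],(800,600)))
    R,t=w2c(n); print(n,K(n)[0][0,0],-R.T@t,R[2],(d==0).mean())
print(state())
E
```

```text
pics
top 496.6890426279133 [0.26708306 0.0460758  1.59161273] [ 0.14161023  0.00146416 -0.98992141] 0.003962198893229167
side 464.22257484429116 [-0.23613032  0.75062317  1.01513857] [ 0.52878426 -0.51442806 -0.67509331] 0.003987630208333333
{'time': 0.1, 'joint_pos': array([-1.35298100e+00,  5.33246825e-02,  1.61414130e+00,  5.98597415e-06,
        1.47600968e+00, -1.18993602e-01]), 'joint_vel': array([-1.49533438e-03, -2.59030732e-03, -4.45695344e-03, -7.55449975e-06,
       -1.65996177e-03, -9.17118110e-04]), 'joint_efforts': array([ 1.18174128e-03, -3.94901526e+01, -3.71363068e+01,  2.89287834e-05,
        3.89887151e-03,  1.21625717e-05]), 'tool_pos': array([ 0.2064321 , -0.58933156,  0.23017417]), 'tool_rot': array([-9.40503813e-04,  9.85853060e-01,  1.67609243e-01, -4.35260357e-05]), 'contact_force': array([-0.23063231, -0.02346364,  0.88020358]), 'ft_torque': array([-0.0178478 ,  0.02404166, -0.00636125]), 'grasp_force': 0.0, 'gripper_width': 0.9957284632918916}
```

View pics/top0.png

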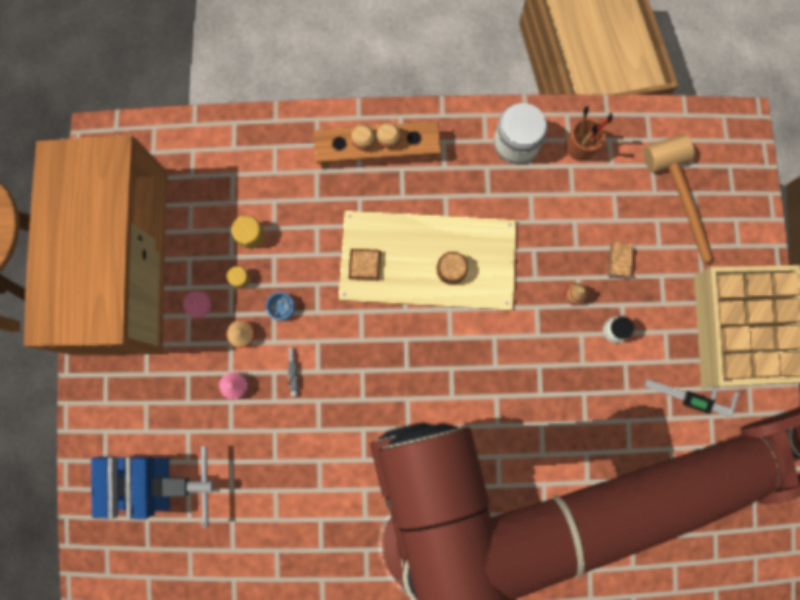

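View pics/side0.png

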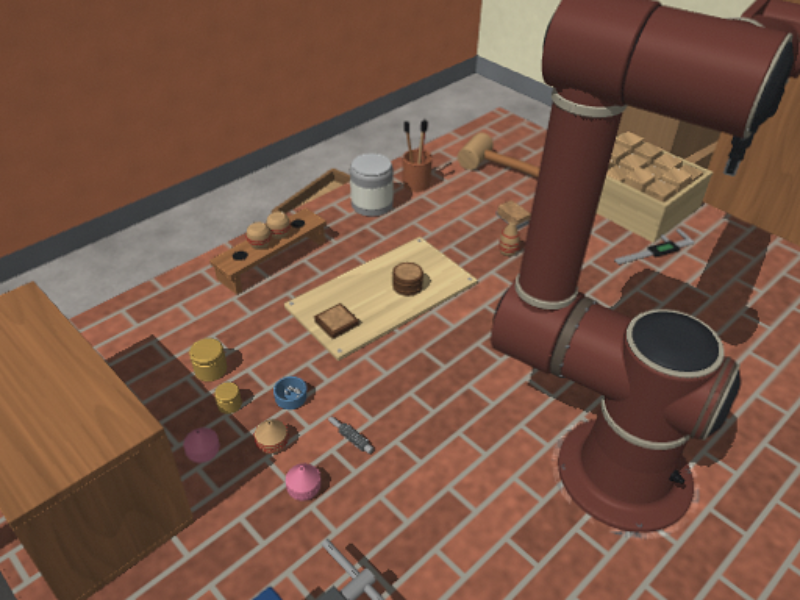

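Top view (800x600 px): low square block left (365,263), high round block right (452,267). Candidates:
- **Short top:** wooden (240,333), pink (197,303) and (233,385). The wooden one fits.
- **Weight:** brass (246,231) is large and (236,277) small. The small one fits.
- **Tall top:** the slim wooden one at (577,294). The two in the rack at (375,135) don't stand on the counter.

Also visible: dish (280,306), driver (293,372), glue jar (620,328), sanding block (621,260).

```bash
cat > seg.py <<'E'
from h import *
F=np.load("top.npz"); a,d=F["a"],F["d"]; P=cloud("top",d)
m=((P[:,:,2]>0.0075)&(P[:,:,2]<0.12)&(d>0)).astype(np.uint8)
n,l,st,c=cv2.connectedComponentsWithStats(m)
for i in range(1,n):
    if not 25<st[i,4]<9000: continue
    q=P[l==i]; z=np.percentile(q[:,2],98); t=q[q[:,2]>z-0.008]
    print((c[i]*1.5625).round(),st[i,4],"z%.3f"%z,"topc",t[:,:2].mean(0).round(4),"lo",q.min(0).round(3)[:2],"hi",q.max(0).round(3)[:2])
A=cv2.resize(a[120:270,100:220,::-1],None,fx=3,fy=3,interpolation=2)
B=cv2.resize(a[120:270,330:430,::-1],None,fx=3,fy=3,interpolation=2)
cv2.imwrite("pics/crop0.png",np.hstack([A,B]))
E
python3 seg.py
```

```text
[519. 133.] 982 z0.119 topc [ 0.8394 -0.1983] lo [ 0.788 -0.254] hi [ 0.917 -0.148]
[376. 141.] 1740 z0.109 topc [0.8287 0.1013] lo [ 0.786 -0.031] hi [0.895 0.236]
[584. 139.] 426 z0.109 topc [ 0.8332 -0.3361] lo [ 0.791 -0.376] hi [ 0.866 -0.304]
[679. 181.] 1009 z0.063 topc [ 0.8049 -0.5237] lo [ 0.564 -0.613] hi [ 0.844 -0.47 ]
[147. 254.] 2071 z0.117 topc [0.5668 0.5913] lo [0.399 0.556] hi [0.799 0.762]
[427. 260.] 5488 z0.053 topc [ 0.561  -0.0479] lo [ 0.478 -0.187] hi [0.694 0.185]
[247. 231.] 336 z0.064 topc [0.6498 0.3734] lo [0.619 0.342] hi [0.679 0.403]
[620. 259.] 297 z0.034 topc [ 0.5744 -0.4037] lo [ 0.537 -0.428] hi [ 0.614 -0.378]
[238. 276.] 164 z0.046 topc [0.5558 0.3929] lo [0.535 0.372] hi [0.578 0.416]
[748. 324.] 4760 z0.118 topc [ 0.4183 -0.6648] lo [ 0.3  -0.77] hi [ 0.559 -0.563]
[575. 294.] 175 z0.080 topc [ 0.5009 -0.2999] lo [ 0.48  -0.321] hi [ 0.523 -0.279]
[196. 304.] 256 z0.056 topc [0.4994 0.4802] lo [0.473 0.454] hi [0.528 0.509]
[279. 305.] 160 z0.035 topc [0.4935 0.3063] lo [0.464 0.279] hi [0.521 0.338]
[618. 329.] 247 z0.074 topc [ 0.4274 -0.3848] lo [ 0.402 -0.407] hi [ 0.45  -0.358]
[241. 334.] 237 z0.059 topc [0.4351 0.3869] lo [0.413 0.359] hi [0.462 0.415]
[291. 374.] 122 z0.021 topc [0.352  0.2845] lo [0.31  0.274] hi [0.406 0.293]
[233. 385.] 243 z0.061 topc [0.3318 0.403 ] lo [0.305 0.376] hi [0.359 0.429]
[697. 401.] 131 z0.016 topc [ 0.272  -0.5557] lo [ 0.247 -0.59 ] hi [ 0.295 -0.524]
[141. 486.] 2303 z0.117 topc [0.1319 0.6142] lo [0.051 0.438] hi [0.209 0.72 ]
[392. 552.] 273 z0.023 topc [-0.0112  0.0822] lo [-0.08   0.069] hi [0.057 0.106]
```

View pics/crop0.png

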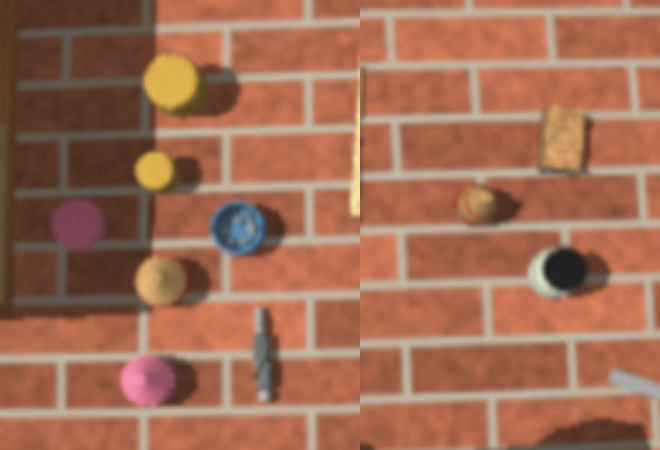

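The crop confirms the wooden short top (162,280), the small brass weight (156,171) and the slim tall top (478,204). Now the board and driver in detail.

```bash
cat > brd.py <<'E'
from h import *
F=np.load("top.npz"); a,d=F["a"],F["d"]; P=cloud("top",d)
hsv=cv2.cvtColor(a,cv2.COLOR_RGB2HSV)
roi=np.zeros((384,512),bool); roi[125:205,205:340]=1
m=(roi&(hsv[:,:,0]>17)&(hsv[:,:,0]<35)&(hsv[:,:,2]>150)).astype(np.uint8)
cs=cv2.findContours(m,cv2.RETR_EXTERNAL,cv2.CHAIN_APPROX_NONE)[0]; c=max(cs,key=cv2.contourArea)
w=ray("top",c[:,0],0.012)
r=cv2.minAreaRect((w[:,:2]*1000).astype(np.float32)); print("board",r)
for nm,z in(("low",.028),("high",.052)):
    q=P[125:205,205:340].reshape(-1,3)
    s=q[(abs(q[:,2]-z-.003)<.008)&((q[:,1]>.05) if nm=="low" else (q[:,1]<.03))]
    print(nm,len(s),s.mean(0),cv2.minAreaRect((s[:,:2]*1000).astype(np.float32)))
q=P[210:265,170:205].reshape(-1,3); q=q[(q[:,2]>.009)&(q[:,2]<.04)]
print("drv",q.mean(0),cv2.minAreaRect((q[:,:2]*1000).astype(np.float32)),cv2.fitLine((q[:,:2]).astype(np.float32),2,0,.01,.01).ravel())
E
python3 brd.py
```

```text
board ((583.5638427734375, 1.5098724365234375), (363.5147705078125, 213.40414428710938), 85.20203399658203)
low 355 [0.57556812 0.13166907 0.02762366] ((600.3185424804688, 128.99847412109375), (63.815887451171875, 114.21422576904297), 83.80718231201172)
high 276 [ 0.56124984 -0.047444    0.05220765] ((560.736083984375, -48.44977569580078), (60.156124114990234, 61.12681579589844), 87.87444305419922)
drv [0.35184694 0.2851731  0.01440265] ((344.8480224609375, 295.3767395019531), (68.4705581665039, 109.04271697998047), 52.91633605957031) [ 0.99964684 -0.02657425  0.35184693  0.2851731 ]
```

Request:
jog_arm([
  [[14.95,-7.0,-1],[0,0,2.41],100],
  [[14.95,-7.0,-1],[0,0,2.41],100],
  [[14.95,-7.0,-1],[0,0,2.41],100],
  [[14.95,-7.0,-1],[0,0,2.41],100],
  [[14.95,-7.0,-1],[0,0,2.41],100],
  [[14.95,-7.0,-1],[0,0,2.41],100],
  [[14.95,-7.0,-1],[0,0,2.41],100],
  [[14.95,-7.0,-1],[0,0,2.41],100],
])

```text
time: 1.1
tool_pos: [0.5028, -0.2991, 0.2559]
tool_rot: [-0.0, 1.0, 0.002, -0.0]
contact_force: [-0.2, -0.4, 0.9]
gripper_width: 0.997
grasp_force: 0.0
```

```bash
cat > wr.py <<'E'
import sys
from h import *
def look(name):
    s=state(); a,d=grab_frame("wrist"); np.savez(f"{name}.npz",a=a,d=d,s=np.array(s,dtype=object))
    cv2.imwrite(f"pics/{name}.png",a[:,:,::-1])
    P=cloud("wrist",d,s); return s,a,d,P
def objs(P,d,lo=.008,hi=.13):
    m=((P[:,:,2]>lo)&(P[:,:,2]<hi)&(d>.05)).astype(np.uint8)
    n,l,st,c=cv2.connectedComponentsWithStats(m)
    for i in range(1,n):
        if st[i,4]<300: continue
        q=P[l==i]; z=np.percentile(q[:,2],97); t=q[q[:,2]>z-.006]
        print(c[i].round(),st[i,4],"z%.3f"%z,"topc",t[:,:2].mean(0).round(4),"box",[round(float(v),3) for v in (*np.percentile(q[:,:2],1,0),*np.percentile(q[:,:2],99,0))])
if __name__=="__main__":
    s,a,d,P=look(sys.argv[1]); print(s["time"],s["tool_pos"],s["tool_rot"],s["joint_pos"].round(2)); 
    if len(sys.argv)<3: objs(P,d)
E
python3 wr.py w1; python3 -c "
from h import *
print(camera_params('wrist'))"
```

```text
1.1 [ 0.5027999  -0.29911     0.25593396] [-2.88664273e-04  9.99997412e-01  2.25046585e-03 -1.66954783e-04] [-0.66 -0.05  1.68  0.    1.52  0.9 ]
[79. 87.] 25685 z0.053 topc [ 0.5628 -0.0523] box [0.486, -0.183, 0.673, 0.017]
[502.  54.] 2112 z0.035 topc [ 0.649  -0.5703] box [0.567, -0.601, 0.675, -0.557]
[346.  97.] 2373 z0.029 topc [ 0.575  -0.4059] box [0.541, -0.429, 0.608, -0.383]
[478. 237.] 12397 z0.111 topc [ 0.3463 -0.589 ] box [0.262, -0.599, 0.54, -0.544]
[259. 159.] 1139 z0.080 topc [ 0.5037 -0.3042] box [0.487, -0.325, 0.524, -0.284]
[325. 220.] 1955 z0.071 topc [ 0.4284 -0.3879] box [0.407, -0.41, 0.453, -0.363]
{'fovy': 63.70200183476643, 'cx': 255.2791720388513, 'cy': 192.396171065031, 'dist': array([-0.02051675,  0.        ,  0.        ,  0.        ,  0.        ]), 'hand_eye': array([[-4.65786488e-04, -9.45100453e-01, -3.26779615e-01,
         8.48909225e-02],
       [ 9.99999414e-01, -7.59682835e-04,  7.71744517e-04,
         9.14601535e-04],
       [-9.77624957e-04, -3.26779064e-01,  9.45100253e-01,
        -1.42675428e-01],
       [ 0.00000000e+00,  0.00000000e+00,  0.00000000e+00,
         1.00000000e+00]])}
```

Request:
jog_arm([
  [[0.08,0.2,2],[0,0,0],100],
  [[0.08,0.2,4.5],[0,0,0],100],
  [[0.08,0.2,7],[0,0,0],100],
  [[0.08,0.2,9],[0,0,0],100],
  [[0.08,0.2,9.84],[0,0,0],100],
  [[0.08,0.2,9.84],[0,0,0],10],
  [[0.08,0.2,9.84],[0,0,0],10],
  [[0.08,0.2,9.84],[0,0,0],10],
])

```text
time: 2.15
tool_pos: [0.5046, -0.3075, 0.0124]
tool_rot: [0.001, 1.0, -0.0, 0.001]
contact_force: [0.8, -0.5, -0.3]
gripper_width: 0.49
grasp_force: 60.7
```

Request:
jog_arm([
  [[0,0,-2.4],[0,0,0],10],
  [[0,0,-4.8],[0,0,0],10],
  [[1,-1.5,-6],[0,0,0],10],
  [[5,-13.9,-11.5],[0,0,0],10],
  [[5,-13.9,-11.5],[0,0,0],10],
  [[5,-13.9,-11.5],[0,0,0],10],
  [[5,-13.9,-11.5],[0,0,0],10],
  [[5,-13.9,-11.5],[0,0,0],10],
])

```text
time: 3.15
tool_pos: [0.617, 0.0071, 0.2834]
tool_rot: [0.0, 1.0, 0.0, 0.001]
contact_force: [0.9, -1.4, -1.2]
gripper_width: 0.493
grasp_force: 61.2
```

Request:
jog_arm([
  [[0,0,0],[0,0,0],10],
  [[0,0,0],[0,0,0],10],
  [[0,0,0],[0,0,0],10],
])

```text
time: 3.52
tool_pos: [0.616, 0.004, 0.2807]
tool_rot: [0.0, 1.0, -0.001, -0.001]
contact_force: [-0.1, -0.2, -1.0]
gripper_width: 0.492
grasp_force: 61.2
```

```bash
python3 wr.py w2
```

```text
3.525 [0.61600448 0.00404547 0.28070214] [ 6.41961995e-05  9.99999272e-01 -7.53650507e-04 -9.39822145e-04] [-0.11  0.01  1.58 -0.    1.56  1.46]
[257. 165.] 33829 z0.052 topc [ 0.5636 -0.0498] box [0.489, -0.178, 0.686, 0.174]
[ 49. 236.] 1185 z0.030 topc [0.4938 0.3048] box [0.467, 0.277, 0.521, 0.331]
[ 12. 269.] 841 z0.045 topc [0.4374 0.3717] box [0.417, 0.359, 0.464, 0.386]
[501. 273.] 750 z0.050 topc [ 0.4253 -0.3677] box [0.408, -0.387, 0.453, -0.361]
[ 83. 301.] 359 z0.017 topc [0.3703 0.2816] box [0.339, 0.273, 0.409, 0.29]
[ 15. 324.] 1005 z0.052 topc [0.335  0.3948] box [0.315, 0.375, 0.359, 0.413]
```

View pics/w2.png

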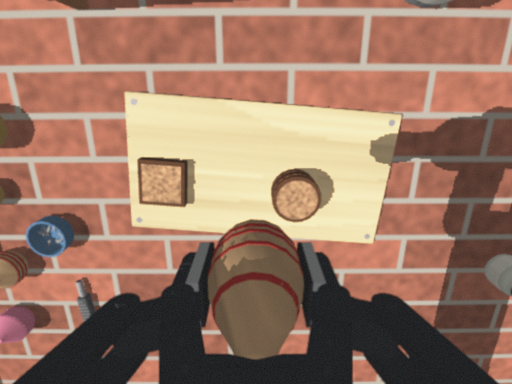

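Wrist view: board corners at about (125,92), (402,113), (376,243) and (132,226), low block cork at (162,182), high block cork at (296,195). The tall top is held upright.

```bash
cat > b2.py <<'E'
from h import *
F=np.load("w2.npz",allow_pickle=True); a,d,s=F["a"],F["d"],F["s"].item(); P=cloud("wrist",d,s)
hsv=cv2.cvtColor(a,cv2.COLOR_RGB2HSV)
m=((hsv[:,:,0]>17)&(hsv[:,:,0]<35)&(hsv[:,:,2]>110)&(hsv[:,:,1]>40)).astype(np.uint8); m[215:,195:325]=0
c=max(cv2.findContours(m,0,1)[0],key=cv2.contourArea)
w=ray("wrist",c[:,0],.012,s); y=w[:,1]
h=cv2.convexHull((w[:,:2]*1000).astype(np.float32)); print("board",cv2.minAreaRect(h))
print("corners",ray("wrist",[[125,92],[402,113],[376,243],[132,226]],.012,s)[:,:2].round(4).tolist())
for nm,z,(u0,u1) in(("low",.028,(110,215)),("high",.052,(250,340))):
    k=(abs(P[:,:,2]-z)<.005).astype(np.uint8); k[:,:u0]=0;k[:,u1:]=0;k[:140]=0;k[218:]=0
    k=cv2.morphologyEx(k,cv2.MORPH_OPEN,np.ones((5,5)))
    q=P[k>0]; print(nm,len(q),q.mean(0).round(4),cv2.minAreaRect((q[:,:2]*1000).astype(np.float32)))
E
python3 b2.py
```

```text
board ((586.7601928710938, -1.8646240234375), (360.4684143066406, 189.6795654296875), 85.25814056396484)
corners [[0.6937, 0.1683], [0.667, -0.1883], [0.4773, -0.1781], [0.5063, 0.184]]
low 2157 [0.5779 0.1283 0.0282] ((576.5162353515625, 129.49853515625), (64.70232391357422, 64.28458404541016), 85.69318389892578)
high 1703 [ 0.5649 -0.0501  0.0524] ((565.5506591796875, -50.69066619873047), (56.0559196472168, 61.91925811767578), 0.17525850236415863)
```

Request:
jog_arm([
  [[-1.55,-5,0],[0,0,0],10],
  [[-1.55,-5,1],[0,0,0],10],
  [[-1.55,-5,4],[0,0,0],10],
  [[-1.55,-5,6],[0,0,0],10],
  [[-1.55,-5,7.6],[0,0,0],10],
  [[-1.55,-5,7.6],[0,0,0],10],
  [[-1.55,-5,7.6],[0,0,0],10],
  [[-1.55,-5,7.6],[0,0,0],10],
])

```text
time: 4.58
tool_pos: [0.5802, 0.1301, 0.0953]
tool_rot: [-0.0, 1.0, -0.0, 0.003]
contact_force: [-1.0, 0.3, -0.2]
gripper_width: 0.492
grasp_force: 61.3
```

Request:
jog_arm([
  [[-0.1,0.04,1.2],[0,0,0],10],
  [[-0.1,0.04,1.9],[0,0,0],10],
  [[-0.1,0.04,2.15],[0,0,0],10],
  [[-0.1,0.04,2.15],[0,0,0],10],
  [[-0.1,0.04,2.15],[0,0,0],10],
])

```text
time: 5.2
tool_pos: [0.5764, 0.1294, 0.0402]
tool_rot: [0.0, 1.0, 0.0, 0.0]
contact_force: [-3.3, -0.9, 5.7]
gripper_width: 0.492
grasp_force: 61.9
```

Request:
jog_arm([
  [[0,0,0],[0,0,0],70],
  [[0,0,0],[0,0,0],90],
  [[0,0,0],[0,0,0],100],
  [[0,0,-1.5],[0,0,0],100],
  [[0,0,-4],[0,0,0],100],
  [[0,0,-6],[0,0,0],100],
  [[-2,-3,-7.2],[0,0,0],100],
  [[-5,-8,-7.2],[0,0,0],100],
])

```text
time: 6.2
tool_pos: [0.5108, 0.2328, 0.2145]
tool_rot: [-0.001, 1.0, -0.001, 0.002]
contact_force: [-0.7, 0.2, 0.4]
gripper_width: 0.999
grasp_force: 0.0
```

Request:
jog_arm([
  [[-2,-2.5,0],[0,0,0],100],
  [[-2,-2.5,0],[0,0,0],100],
  [[-2,-2.5,0],[0,0,0],100],
  [[-2,-2.5,0],[0,0,0],100],
])

```text
time: 6.7
tool_pos: [0.4608, 0.2934, 0.2113]
tool_rot: [0.0, 1.0, -0.0, 0.0]
contact_force: [0.2, -0.5, -0.5]
gripper_width: 0.996
grasp_force: 0.0
```

```bash
python3 wr.py w3
```

```text
6.7 [0.46080147 0.29343609 0.21131832] [ 2.87851146e-04  9.99999845e-01 -4.65760261e-04  1.01962874e-04] [ 0.43 -0.12  1.82 -0.    1.45  2.  ]
[438.  67.] 19608 z0.097 topc [0.5745 0.1332] box [0.497, 0.017, 0.625, 0.181]
[154.  75.] 1775 z0.041 topc [0.5565 0.3915] box [0.537, 0.372, 0.575, 0.41]
[ 12. 168.] 3335 z0.056 topc [0.4104 0.5601] box [0.402, 0.558, 0.56, 0.567]
[ 79. 130.] 2501 z0.055 topc [0.5019 0.4775] box [0.477, 0.452, 0.527, 0.501]
[241. 141.] 1081 z0.031 topc [0.4928 0.3051] box [0.466, 0.277, 0.521, 0.332]
[172. 187.] 2036 z0.056 topc [0.4388 0.3852] box [0.414, 0.36, 0.464, 0.41]
[264. 245.] 807 z0.017 topc [0.3571 0.2815] box [0.31, 0.272, 0.408, 0.29]
[175. 265.] 950 z0.048 topc [0.334  0.3898] box [0.311, 0.375, 0.359, 0.416]
```

View pics/w3.png

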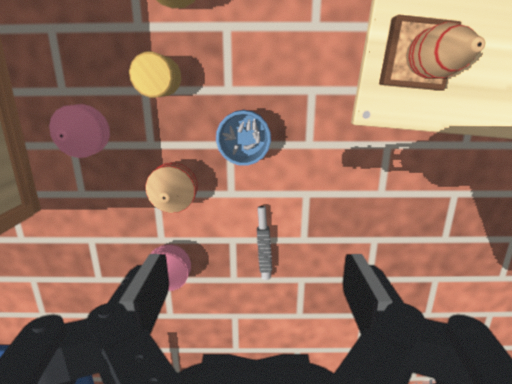

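Wrist view: tall top standing on the low block (437,55), driver (265,242) with its nose away from the robot, dish (243,137), short top (170,187), small weight (154,75). Next is the driver.

Request:
jog_arm([
  [[-2.2,0.5,1],[0,0,0],50],
  [[-4.35,0.5,3],[0,0,0],50],
  [[-4.35,0.5,5.5],[0,0,0],50],
  [[-4.35,0.5,6.5],[0,0,0],50],
  [[-4.35,0.5,6.5],[0,0,0],50],
  [[-4.35,0.5,6.5],[0,0,0],50],
])

```text
time: 7.5
tool_pos: [0.353, 0.282, 0.0506]
tool_rot: [-0.001, 1.0, -0.001, 0.001]
contact_force: [0.7, 0.5, -0.2]
gripper_width: 0.505
grasp_force: 0.0
```

Down to z≈0.007 and grip.

Request:
jog_arm([
  [[0,0.04,1],[0,0,0],50],
  [[0,0.04,1.75],[0,0,0],50],
  [[0,0.04,1.75],[0,0,0],50],
  [[0,0.04,1.75],[0,0,0],0],
  [[0,0.04,1.75],[0,0,0],0],
  [[0,0.04,1.75],[0,0,0],0],
  [[0,0.04,1.75],[0,0,0],0],
  [[0,0.04,0],[0,0,0],0],
])

```text
time: 8.5
tool_pos: [0.3486, 0.2793, 0.0467]
tool_rot: [0.002, 1.0, 0.0, -0.003]
contact_force: [1.5, 0.1, -1.2]
gripper_width: 0.166
grasp_force: 58.5
```

Request:
jog_arm([
  [[0,0,-2.5],[0,0,0],0],
  [[0,0.5,-5],[0,0,0],0],
  [[1,3,-6],[0,0,0.4],0],
  [[2.5,5.5,-6],[0,0,0.4],0],
  [[4,8,-6],[0,0,0.4],0],
  [[5.5,10.5,-6],[0,0,0.4],0],
  [[7,13,-6],[0,0,0.4],0],
  [[8.3,16,-6],[0,0,0.4],0],
])

```text
time: 9.5
tool_pos: [0.5286, -0.0585, 0.1991]
tool_rot: [-0.0, 1.0, -0.028, 0.0]
contact_force: [1.2, 1.2, -2.5]
gripper_width: 0.165
grasp_force: 58.6
```

Request:
jog_arm([
  [[0,0,0],[0,0,0],0],
  [[0,0,0],[0,0,0],0],
  [[0,0,0],[0,0,0],0],
])

```text
time: 9.88
tool_pos: [0.5274, -0.0555, 0.1988]
tool_rot: [-0.0, 1.0, -0.027, -0.0]
contact_force: [0.4, 0.6, -1.9]
gripper_width: 0.164
grasp_force: 58.7
```

```bash
python3 wr.py w4 x
```

```text
9.875 [ 0.52743725 -0.05546869  0.19883618] [-1.20099192e-04  9.99634928e-01 -2.70182693e-02 -9.33179009e-05] [-0.25 -0.15  1.87  0.    1.43  1.38]
```

View pics/w4.png

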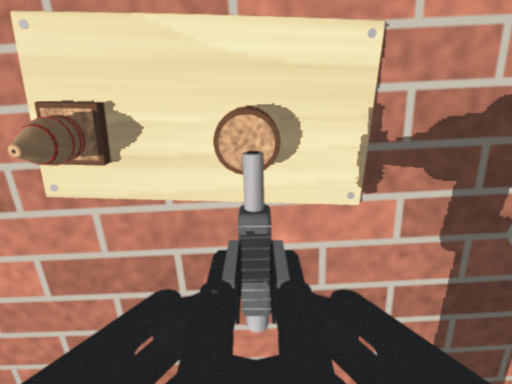

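Wrist view: driver held straight at (255,240) with its nose forward; high block at (246,140) is ahead of it. Moving to the driver's place.

Request:
jog_arm([
  [[1.35,2.94,0],[0,0,0.15],0],
  [[1.35,2.94,0],[0,0,0.15],0],
  [[1.35,2.94,2],[0,0,0.15],0],
  [[1.35,2.94,4],[0,0,0.15],0],
  [[1.35,2.94,5.55],[0,0,0.15],0],
  [[1.35,2.94,5.55],[0,0,0.15],0],
  [[1.35,2.94,5.55],[0,0,0.15],0],
])

```text
time: 10.8
tool_pos: [0.5587, -0.1317, 0.0621]
tool_rot: [0.0, 0.999, -0.038, 0.001]
contact_force: [0.4, -0.3, -0.4]
gripper_width: 0.163
grasp_force: 59.0
```

Request:
jog_arm([
  [[-0.05,-0.03,1.0],[0,0,0],0],
  [[-0.05,-0.03,1.66],[0,0,0],0],
  [[-0.05,-0.03,1.66],[0,0,0],0],
  [[-0.05,-0.03,1.66],[0,0,0],0],
])

```text
time: 11.3
tool_pos: [0.5569, -0.1312, 0.0196]
tool_rot: [0.0, 0.999, -0.038, 0.001]
contact_force: [0.2, -0.0, -2.0]
gripper_width: 0.159
grasp_force: 60.8
```

Request:
jog_arm([
  [[0,0,0.06],[0,0,0],0],
  [[0,0,0.06],[0,0,0],40],
  [[0,0,0.06],[0,0,0],45],
  [[0,0,0.06],[0,0,0],45],
  [[0,0,-2],[0,0,0],45],
  [[0,0,-4.5],[0,0,0],45],
  [[0,0,-7.2],[0,0,0],80],
])

```text
time: 12.18
tool_pos: [0.5559, -0.1309, 0.1952]
tool_rot: [-0.0, 0.999, -0.038, -0.0]
contact_force: [0.5, -0.3, -0.3]
gripper_width: 0.644
grasp_force: 0.0
```

Request:
jog_arm([
  [[-0.5,-2,0],[0,0,-1.3],100],
  [[-1,-4.3,0],[0,0,-2.6],100],
  [[-1.5,-6.7,0],[0,0,-3.9],100],
  [[-2,-9,0],[0,0,-5.2],100],
  [[-2.5,-11.3,0],[0,0,-6.5],100],
  [[-3,-13.5,0],[0,0,-7.8],100],
  [[-3.5,-15.5,0],[0,0,-9.1],100],
  [[-3.85,-17.2,0],[0,0,-10.4],100],
])

```text
time: 13.18
tool_pos: [0.4925, 0.307, 0.1936]
tool_rot: [0.0, 0.77, 0.638, 0.0]
contact_force: [-0.2, 0.3, -0.3]
gripper_width: 1.001
grasp_force: 0.0
```

Request:
jog_arm([
  [[0,0,0],[0,0,-0.8],100],
  [[0,0,0],[0,0,-0.8],100],
  [[0,0,0],[0,0,-0.8],100],
])

```text
time: 13.55
tool_pos: [0.4933, 0.3047, 0.1935]
tool_rot: [-0.0, 0.737, 0.676, -0.0]
contact_force: [0.6, -0.0, 0.2]
gripper_width: 1.004
grasp_force: 0.0
```

```bash
python3 wr.py w5
```

```text
13.55 [0.49327774 0.30469354 0.19353447] [-2.75217752e-05  7.36735909e-01  6.76180585e-01 -1.24182686e-04] [ 0.43 -0.03  1.76 -0.    1.41  0.51]
[247.   4.] 390 z0.036 topc [0.4992 0.4561] box [0.481, 0.453, 0.518, 0.462]
[314.  75.] 1810 z0.041 topc [0.5556 0.3925] box [0.536, 0.373, 0.574, 0.411]
[418.  89.] 4828 z0.058 topc [0.6479 0.3724] box [0.62, 0.345, 0.675, 0.4]
[79. 86.] 3157 z0.056 topc [0.3342 0.402 ] box [0.31, 0.377, 0.359, 0.427]
[189.  92.] 2818 z0.056 topc [0.4382 0.3867] box [0.413, 0.361, 0.464, 0.411]
[255. 171.] 1377 z0.031 topc [0.4934 0.3049] box [0.466, 0.278, 0.521, 0.333]
[405. 277.] 1614 z0.013 topc [0.6667 0.1488] box [0.622, 0.105, 0.691, 0.175]
[312. 312.] 7515 z0.091 topc [0.5704 0.1363] box [0.499, 0.016, 0.587, 0.182]
```

Request:
jog_arm([
  [[0,0,2.4],[0,0,0],100],
  [[0,0,4.8],[0,0,0],100],
  [[0,0,6.6],[0,0,0],100],
  [[0,0,7.6],[0,0,0],100],
  [[0,0,7.6],[0,0,0],100],
  [[0,0,7.6],[0,0,0],30],
  [[0,0,7.6],[0,0,0],30],
  [[0,0,7.6],[0,0,0],30],
])

```text
time: 14.6
tool_pos: [0.4953, 0.3059, 0.0067]
tool_rot: [0.001, 0.736, 0.677, 0.002]
contact_force: [-0.1, 0.2, 6.6]
gripper_width: 0.649
grasp_force: 64.0
```

Request:
jog_arm([
  [[0,0,-1.5],[0,0,0],30],
  [[0,0,-3.5],[0,0,0],30],
  [[0,0,-5.5],[0,0,0],30],
  [[-1.5,0.6,-6.3],[0,0,0],30],
  [[-3.7,1.4,-6.3],[0,0,0],30],
  [[-6,2.3,-6.3],[0,0,0],30],
  [[-8.3,3.1,-6.3],[0,0,0],30],
  [[-10.3,3.9,-6.3],[0,0,0],30],
])

```text
time: 15.6
tool_pos: [0.5693, 0.0383, 0.162]
tool_rot: [0.001, 0.736, 0.677, 0.001]
contact_force: [0.7, -1.1, -1.1]
gripper_width: 0.647
grasp_force: 64.3
```

Request:
jog_arm([
  [[0,0,0],[0,0,0],30],
  [[0,0,1],[0,0,0],30],
  [[0,0,2.5],[0,0,0],30],
  [[0,0,4],[0,0,0],30],
  [[0,0,4],[0,0,0],30],
  [[0,0,4],[0,0,0],30],
])

```text
time: 16.35
tool_pos: [0.5699, 0.0409, 0.0629]
tool_rot: [0.001, 0.736, 0.677, 0.001]
contact_force: [0.4, 0.8, -2.0]
gripper_width: 0.65
grasp_force: 64.3
```

Request:
jog_arm([
  [[0,0,1],[0,0,0],30],
  [[0,0,1.6],[0,0,0],30],
  [[0,0,1.8],[0,0,0],30],
  [[0,0,1.8],[0,0,0],30],
  [[0,0,1.8],[0,0,0],30],
])

```text
time: 16.98
tool_pos: [0.5699, 0.0405, 0.0186]
tool_rot: [0.0, 0.736, 0.677, 0.0]
contact_force: [-4.7, 0.1, 6.2]
gripper_width: 0.651
grasp_force: 65.0
```

Request:
jog_arm([
  [[0,0,0],[0,0,0],80],
  [[0,0,0],[0,0,0],95],
  [[0,0,0],[0,0,0],95],
  [[0,0,-1.5],[0,0,0],95],
  [[0,0,-4],[0,0,0],95],
  [[0,0,-6.9],[0,0,0],95],
  [[0,0,-6.9],[0,0,0],95],
])

```text
time: 17.85
tool_pos: [0.5722, 0.0402, 0.1955]
tool_rot: [0.004, 0.736, 0.677, 0.004]
contact_force: [-1.0, 0.3, -0.6]
gripper_width: 0.95
grasp_force: 0.0
```

Request:
jog_arm([
  [[2,-0.2,0],[0,0,1.3],100],
  [[4,-0.5,0],[0,0,2.6],100],
  [[6,-0.8,0],[0,0,3.9],100],
  [[8,-1,0],[0,0,5.2],100],
  [[10,-1.3,0],[0,0,6.5],100],
  [[12,-1.5,0],[0,0,7.8],100],
  [[13.96,-1.78,0],[0,0,9.1],100],
  [[13.96,-1.78,0],[0,0,10.4],100],
])

```text
time: 18.85
tool_pos: [0.5522, 0.3948, 0.1866]
tool_rot: [0.0, 1.0, 0.017, -0.001]
contact_force: [0.0, -0.4, -0.9]
gripper_width: 1.003
grasp_force: 0.0
```

Request:
jog_arm([
  [[0,0,0],[0,0,0.8],100],
  [[0,0,0],[0,0,0.8],100],
  [[0,0,0],[0,0,0.8],100],
])

```text
time: 19.23
tool_pos: [0.5534, 0.3915, 0.1878]
tool_rot: [0.0, 0.999, -0.038, -0.001]
contact_force: [0.3, -0.6, 0.6]
gripper_width: 1.002
grasp_force: 0.0
```

```bash
python3 wr.py w6
```

```text
19.225 [0.55344605 0.39152245 0.18776399] [ 3.44413569e-04  9.99293190e-01 -3.75858160e-02 -5.55751074e-04] [ 0.51  0.2   1.52 -0.    1.42  2.15]
[ 52. 164.] 26643 z0.125 topc [0.5435 0.5649] box [0.438, 0.558, 0.724, 0.625]
[485. 114.] 9729 z0.030 topc [0.5767 0.151 ] box [0.505, 0.115, 0.691, 0.183]
[269.  69.] 4199 z0.059 topc [0.6503 0.3713] box [0.622, 0.344, 0.677, 0.399]
[253. 171.] 1556 z0.041 topc [0.5573 0.3921] box [0.538, 0.373, 0.577, 0.411]
[177. 224.] 2163 z0.056 topc [0.5031 0.4785] box [0.479, 0.453, 0.528, 0.504]
[266. 269.] 1926 z0.056 topc [0.44   0.3863] box [0.417, 0.361, 0.464, 0.412]
[259. 338.] 1527 z0.051 topc [0.3404 0.4019] box [0.326, 0.375, 0.36, 0.427]
```

Request:
jog_arm([
  [[0.13,0,2.4],[0,0,0],100],
  [[0.13,0,4.8],[0,0,0],100],
  [[0.13,0,6.4],[0,0,0],100],
  [[0.13,0,7.33],[0,0,0],100],
  [[0.13,0,7.33],[0,0,0],100],
  [[0.13,0,7.33],[0,0,0],10],
  [[0.13,0,7.33],[0,0,0],10],
  [[0.13,0,7.33],[0,0,0],10],
])

```text
time: 20.27
tool_pos: [0.5586, 0.3928, 0.0083]
tool_rot: [-0.001, 0.999, -0.038, 0.002]
contact_force: [-1.0, 0.9, 5.8]
gripper_width: 0.472
grasp_force: 61.6
```

Request:
jog_arm([
  [[0.13,0,0],[0,0,0],10],
  [[0.13,0,-1.5],[0,0,0],10],
  [[0.13,0,-3.5],[0,0,0],10],
  [[0.13,0,-5.5],[0,0,0],10],
  [[0.13,0,-6.5],[0,0,0],10],
  [[0.13,0,-6.5],[0,0,0],10],
])

```text
time: 21.02
tool_pos: [0.5611, 0.3919, 0.1704]
tool_rot: [-0.001, 0.999, -0.038, 0.002]
contact_force: [0.0, 0.6, -4.8]
gripper_width: 0.468
grasp_force: 62.7
```

Request:
jog_arm([
  [[0.6,2,0],[0,0,0],10],
  [[1.3,4.2,0],[0,0,0],10],
  [[2,6.4,0],[0,0,0],10],
  [[2.7,8.6,0],[0,0,0],10],
  [[3.4,10.8,0],[0,0,0],10],
  [[4,12.8,0],[0,0,0],10],
  [[4.37,14.04,0],[0,0,0],10],
  [[4.37,14.04,0],[0,0,0],10],
])

```text
time: 22.02
tool_pos: [0.6409, 0.0306, 0.1643]
tool_rot: [0.0, 0.999, -0.04, -0.003]
contact_force: [0.7, 0.5, -5.1]
gripper_width: 0.473
grasp_force: 63.0
```

Request:
jog_arm([
  [[0,0,1],[0,0,0],10],
  [[0,0,2.5],[0,0,0],10],
  [[0,0,4],[0,0,0],10],
  [[0,0,4.5],[0,0,0],10],
  [[0,0,4.5],[0,0,0],10],
  [[0,0,4.5],[0,0,0],10],
])

```text
time: 22.78
tool_pos: [0.6436, 0.0332, 0.0573]
tool_rot: [0.0, 0.999, -0.038, 0.002]
contact_force: [1.0, -0.6, -4.8]
gripper_width: 0.475
grasp_force: 63.0
```

dz = 0.0573−0.0205 ≈ 1.47 units.

Request:
jog_arm([
  [[0,0,0.8],[0,0,0],10],
  [[0,0,1.3],[0,0,0],10],
  [[0,0,1.5],[0,0,0],10],
  [[0,0,1.5],[0,0,0],10],
  [[0,0,1.5],[0,0,0],10],
])

```text
time: 23.4
tool_pos: [0.642, 0.033, 0.0203]
tool_rot: [0.0, 0.999, -0.038, -0.001]
contact_force: [-9.8, 0.2, 12.1]
gripper_width: 0.469
grasp_force: 64.8
```

Request:
jog_arm([
  [[0,0,0],[0,0,0],75],
  [[0,0,0],[0,0,0],90],
  [[0,0,0],[0,0,0],90],
  [[0,0,-1.5],[0,0,0],90],
  [[0,0,-4],[0,0,0],90],
  [[0,0,-6.8],[0,0,0],90],
  [[0,0,-6.8],[0,0,0],90],
])

```text
time: 24.28
tool_pos: [0.6459, 0.0328, 0.1956]
tool_rot: [0.0, 0.999, -0.038, 0.006]
contact_force: [0.9, -0.3, 0.4]
gripper_width: 0.897
grasp_force: 0.0
```

Request:
jog_arm([
  [[-1.3,-2,0],[0,0,0],100],
  [[-2.7,-4,0],[0,0,0],100],
  [[-4,-6,0],[0,0,0],100],
  [[-5.3,-8,0],[0,0,0],100],
  [[-6.7,-10,0],[0,0,0],100],
  [[-8,-12,0],[0,0,0],100],
  [[-9.15,-13.45,0],[0,0,0],100],
  [[-9.15,-13.45,0],[0,0,0],100],
])

```text
time: 25.28
tool_pos: [0.4377, 0.3877, 0.1866]
tool_rot: [0.0, 0.999, -0.036, -0.001]
contact_force: [0.4, -0.5, 0.2]
gripper_width: 0.999
grasp_force: 0.0
```

Request:
jog_arm([
  [[0,0,0],[0,0,0],100],
  [[0,0,0],[0,0,0],100],
])

```text
time: 25.52
tool_pos: [0.4405, 0.3847, 0.1875]
tool_rot: [0.0, 0.999, -0.039, -0.0]
contact_force: [0.1, -1.3, 0.1]
gripper_width: 0.999
grasp_force: 0.0
```

```bash
python3 wr.py w7
```

```text
25.525 [0.44051409 0.38474836 0.18747029] [ 2.82890056e-04  9.99237045e-01 -3.90539100e-02 -1.99638728e-04] [ 0.59 -0.01  1.75 -0.    1.4   2.24]
[ 41. 139.] 20012 z0.123 topc [0.436  0.5638] box [0.403, 0.558, 0.607, 0.566]
[484.  48.] 5097 z0.029 topc [0.5619 0.1559] box [0.503, 0.127, 0.583, 0.184]
[151. 120.] 2845 z0.056 topc [0.5019 0.4787] box [0.477, 0.453, 0.527, 0.504]
[253. 176.] 2331 z0.056 topc [0.4385 0.3861] box [0.413, 0.361, 0.464, 0.411]
[247. 265.] 1948 z0.056 topc [0.3344 0.4014] box [0.311, 0.376, 0.359, 0.427]
```

Request:
jog_arm([
  [[-0.08,-0.06,2.4],[0,0,0],100],
  [[-0.08,-0.06,4.8],[0,0,0],100],
  [[-0.08,-0.06,6.4],[0,0,0],100],
  [[-0.08,-0.06,7.4],[0,0,0],100],
  [[-0.08,-0.06,7.4],[0,0,0],100],
  [[-0.08,-0.06,7.4],[0,0,0],20],
  [[-0.08,-0.06,7.4],[0,0,0],20],
  [[-0.08,-0.06,7.4],[0,0,0],20],
])

```text
time: 26.58
tool_pos: [0.4398, 0.3885, 0.0055]
tool_rot: [-0.001, 0.999, -0.038, 0.002]
contact_force: [0.0, 0.3, 5.0]
gripper_width: 0.605
grasp_force: 63.1
```

Request:
jog_arm([
  [[0,0,0],[0,0,0],20],
  [[0,0,-1.5],[0,0,0],20],
  [[0,0,-3.5],[0,0,0],20],
  [[0,0,-5.5],[0,0,0],20],
  [[0,0,-7],[0,0,0],20],
  [[0,0,-7],[0,0,0],20],
])

```text
time: 27.32
tool_pos: [0.4399, 0.3889, 0.1828]
tool_rot: [-0.003, 0.999, -0.038, 0.003]
contact_force: [-0.7, 0.1, -0.9]
gripper_width: 0.606
grasp_force: 63.0
```

Request:
jog_arm([
  [[0.8,2.2,0],[0,0,0],20],
  [[1.6,4.4,0],[0,0,0],20],
  [[2.4,6.7,0],[0,0,0],20],
  [[3.2,9,0],[0,0,0],20],
  [[4.1,11.3,0],[0,0,0],20],
  [[5,13.5,0],[0,0,0],20],
  [[5.8,15.6,0],[0,0,0],20],
  [[6.3,17.1,0],[0,0,0],20],
])

```text
time: 28.32
tool_pos: [0.5616, -0.053, 0.1757]
tool_rot: [-0.0, 0.999, -0.039, -0.001]
contact_force: [0.3, -0.5, -0.8]
gripper_width: 0.607
grasp_force: 63.1
```

Request:
jog_arm([
  [[0,0,0],[0,0,0],20],
  [[0,0,1],[0,0,0],20],
  [[0,0,2.5],[0,0,0],20],
  [[0,0,3.3],[0,0,0],20],
  [[0,0,3.3],[0,0,0],20],
  [[0,0,3.3],[0,0,0],20],
])

```text
time: 29.08
tool_pos: [0.5632, -0.0507, 0.0966]
tool_rot: [0.0, 0.999, -0.038, 0.001]
contact_force: [0.1, 0.4, 0.6]
gripper_width: 0.607
grasp_force: 63.1
```

dz = 0.0966−0.0575 ≈ 1.56 units.

Request:
jog_arm([
  [[0.03,0,0.8],[0,0,0],20],
  [[0.03,0,1.3],[0,0,0],20],
  [[0.03,0,1.57],[0,0,0],20],
  [[0.03,0,1.57],[0,0,0],20],
  [[0.03,0,1.57],[0,0,0],20],
])

```text
time: 29.7
tool_pos: [0.563, -0.0509, 0.0574]
tool_rot: [-0.0, 0.999, -0.038, -0.001]
contact_force: [-5.1, 1.3, 10.2]
gripper_width: 0.604
grasp_force: 64.2
```

Seated. Release, rise, and move back to see everything.

Request:
jog_arm([
  [[0,0,0],[0,0,0],75],
  [[0,0,0],[0,0,0],90],
  [[0,0,0],[0,0,0],90],
  [[0,0,-1.5],[0,0,0],90],
  [[0,0,-4],[0,0,0],90],
  [[0,0,-6.5],[0,0,0],90],
  [[1,-1.5,-9],[0,0,0],90],
  [[1,-1.5,-10],[0,0,0],90],
])

```text
time: 30.7
tool_pos: [0.5921, -0.0144, 0.3093]
tool_rot: [0.0, 0.999, -0.038, 0.002]
contact_force: [-0.0, -0.1, -0.0]
gripper_width: 0.902
grasp_force: 0.0
```

Request:
jog_arm([
  [[0,0,0],[0,0,0],90],
  [[0,0,0],[0,0,0],90],
  [[0,0,0],[0,0,0],90],
])

```text
time: 31.08
tool_pos: [0.5899, -0.0156, 0.3036]
tool_rot: [-0.0, 0.999, -0.038, -0.002]
contact_force: [-0.9, -0.4, 0.2]
gripper_width: 0.9
grasp_force: 0.0
```

```bash
python3 wr.py w8 x; cat > chk.py <<'E'
from h import *
F=np.load("w8.npz",allow_pickle=True); a,d,s=F["a"],F["d"],F["s"].item(); P=cloud("wrist",d,s)
c=np.array([.5868,-.0019]); t=np.radians(-4.6); X=np.array([np.cos(t),np.sin(t)]); Y=np.array([-X[1],X[0]])
B=P.copy(); B[:,:,0]=(P[:,:,:2]-c)@X; B[:,:,1]=(P[:,:,:2]-c)@Y
for nm,(x,y),r,z0,z1 in(("tall",(-.02,.13),.04,.102,.115),("short",(-.02,-.05),.04,.102,.115),("dish",(-.02,.04),.04,.036,.048),("weight",(.052,.04),.04,.046,.06),("driver",(-.02,-.131),.06,.018,.034)):
    k=(B[:,:,2]>z0)&(B[:,:,2]<z1)&(abs(B[:,:,1]-y)<min(r,.04))&(abs(B[:,:,0]-x)<r); q=B[k]
    if len(q)==0: print(nm,"none"); continue
    l,h=np.percentile(q,1,0),np.percentile(q,99,0); print(nm,len(q),"mid",((l+h)/2).round(4),"size",(h-l).round(3),"want",x,y)
    if nm=="driver": f=cv2.fitLine(q[:,:2].astype(np.float32),2,0,.01,.01).ravel(); print("ang",np.arctan(f[1]/f[0]))
E
python3 chk.py
```

```text
31.075 [ 0.58993671 -0.01560517  0.30360733] [-2.20046311e-04  9.99257600e-01 -3.84753769e-02 -1.96118291e-03] [-0.15 -0.06  1.61 -0.    1.6   1.5 ]
tall 117 mid [-0.0211  0.1281  0.1056] size [0.013 0.012 0.007] want -0.02 0.13
short 224 mid [-0.0213 -0.0516  0.1057] size [0.019 0.019 0.007] want -0.02 -0.05
dish 407 mid [-0.019   0.0396  0.04  ] size [0.056 0.056 0.007] want -0.02 0.04
weight 887 mid [0.0508 0.0377 0.0511] size [0.039 0.039 0.005] want 0.052 0.04
driver 757 mid [-0.0129 -0.1328  0.0243] size [0.098 0.016 0.011] want -0.02 -0.131
ang 0.0064037195
```

View pics/w8.png

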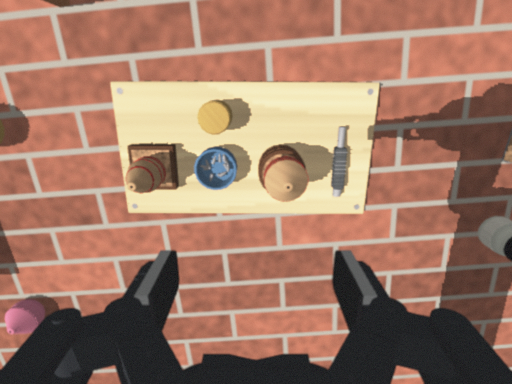

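The wrist view and the measurements show everything in place: tall top (145,172), dish (216,167), weight (214,117), short top (285,178) and driver (340,163), all within about 3 mm. The gripper is clear of everything.

```bash
python3 -c "
from plant import *
print(job_done())"
```

```text
the job is handed in; nothing more can be done
None
```

The job is handed in at about 31 s: a last camera check showed both tops, the dish, the weight and the driver within about 3 mm of their places, nothing held by the gripper; the hand-in call returned no verdict.

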